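# Load the long charm carrier onto the curing plate

## Robot

A 6-joint arm with a two-finger parallel gripper is mounted at the origin on the work surface. World frame = base frame: x ahead of the robot, y to its left, z up, the work surface at z = 0. Lengths are in m, angles in rad, forces in N, time in s.
With the tool pointing down it reaches from about 0.3 to 0.75 m from the base axis. Payload 8.5 kg.
Tool frame: the origin (TCP) lies at the very end of the fingers, on their centre line; the grasp point (between the pads) lies 19 mm behind it (hold_point_z is the z of the grasp point in the tool frame, in m); z points along the fingers, y is the direction in which the jaws open and shut (so a half turn about z gives the same grasp; the last joint's range is limited). The gripper opens to 88 mm and grips with 3 to 60 N. Pads are 18 mm wide; open, the fingers measure 123 mm over their backs; the gripper's body (75 mm by 187 mm) begins 45 mm behind the grasp point.
Start: joints at [1.026, 0.381, 1.297, -0, 1.464, -0.215], TCP at [0.178, 0.52, 0.239] pointing down, gripper open.
Joint ranges: [-3.11, 3.11], [-0.89, 2.33], [0.22, 2.48], [-1.42, 4.56], [0.17, 2.85], [-2.88, 2.88]. Speed limits (rad/s): [2.39, 2.39, 3.14, 3.14, 3.14, 3.14].

## Interface

Orientations are given as a 3x3 rotation matrix whose columns are the frame's x, y, z axes.
In Python, from plant import * gives the robot as it stands.
- The arm moves only by the shell command python3 -m creep 'ROWS' [FORCE]. ROWS is JSON, a list of rows, each a list of 3 entries, a list of its own where there are three numbers: the turn, a rotation vector about the world's x, y, z in degrees, then the shift along the world's x, y, z in cm, then the finger opening in cm, from 0 to 8.81. A call has 1 to 5 rows; each row shifts and turns the pose as measured when the row begins; what a row does not reach is not made up. A row lasts 1/10 s, in which the tool goes at most 50 mm and 8.59 degrees, less where a joint would pass 70% of its speed; a pose out of reach is approached as far as the arm can. A call with a gripper value outside its range is refused whole. The fingers move at their own pace and stop on an object; FORCE is the grip in N (left out, the last holds). Time passes only in rows, so rows that do not move let the fingers close. It gives the time, the measured TCP pose, the force and the opening at its end, in the units of the state.
- get_state(): the state, without advancing time (a new reading comes with each control period).
- capture(name): name is "scene" or "top"; returns a dict with "img" (384x512x3 uint8, red, green, blue), "fx", "fy", "cx", "cy" (pixels), "R" (3x3) and "t" (3): a world point X has camera coordinates R X + t. Camera axes: x right, y down, z forward; pixel columns grow to the right and rows downward; lengths in m; the calibration is good to about 2 mm. A picture is of the moment at which its call begins. There is no depth.
- hand_in(): hands the job in, once; it reports no verdict.
Trained networks look in the newest picture that a camera, given by its name, has taken for a name from the list of things; names that differ only in an ending like _2 or _b are one class to them, and where a whole thing is asked for, a point or a joint stands for the part that bears it (a point fixed in the world has none). Each returns a list of dicts, best first, with "conf" (0 to 1); they miss things now and then, are a little off and sometimes report something else, mostly with a low value. They report only what shows in the picture. A call takes as long as a camera call. They do not tell look-alikes from the thing itself.
- find_in(camera, target): "extent" ([left, top, width, height] in pixels, round what is visible of it).
- silhouettes(camera, target): "pixels" (384x512 bool, what is visible of it) and "extent" ([left, top, width, height] in pixels, round what is visible of it).
- landmark_of(camera, target): "location" ([column, row] in pixels: a listed point, or the origin of a listed thing).
The state is a dict: "time_s": time; "qpos": joint angles; "dq": joint speeds; "tau": joint torques, N m; "position": TCP position; "eef_rot": TCP orientation; "force": force on the tool from outside, world axes, zero at the start; "ft_torque": the same for the moment, N m; "finger_gap": finger opening in m.
Only numpy, scipy, OpenCV 4.12 (cv2) and the standard library are available. Lean on these libraries where they do the work, as an engineer would, in place of code of your own. Each camera call takes 0.05 s, during which the arm holds its last target.

## Task

Pick up the long rectangular charm carrier by its upright wooden grip and set it down on the curing plate, flat between the side rails with its long side running in towards the control box, so that its far edge holds the hinged presence lever down. Set it down, do not drop it, and leave the short carrier where it is.

Things in the scene. Friction and masses are not known exactly. Their poses are not given: they have to be found in the camera images.
- long_grip (a point): Long carrier, to load: aluminium plate 110 (its x) x 80 (its y) x 6 mm, with an upright wooden grip in its middle, 50 mm long (x), 14 thick (y), top 58 mm above the underside. Clay flowers fixed beside the grip reach 12 mm above the underside. 0.2 kg, same both ways round. Point: centre of the grip, 36 mm above the underside; z up. A short one (62 mm) and a round one (86 mm) stand near.
- short_grip (a point): The short carrier, to be left where it is: same make, aluminium plate 62 mm (its x) by 80 mm (its y), wooden grip 40 mm long. The point is the centre of its grip, 36 mm above its underside.
- bay (a point): Bay of the fixed curing plate: grey bed 14 mm above the table, open in front (its -x), side rails (along x) 108 mm apart inside, 8 mm above the bed. At the back (+x) a white control box 36 mm above the table, face 67 mm from the point. Point: on the bed, where the middle of the long carrier's underside belongs, carrier x along bay x (either way); far edge then 12 mm from the box. z up.
- lever (a joint): Presence lever: sprung brass blade with an 18 mm wide white roller at its end, hinged at the foot of the box, mid-bay, reaching 34 mm to the front; roller 36 mm behind (+x) the bay point. Angle in rad: 0 released, roller top 14 mm above the bed; 0.42 pressed level with the bed; stop at 0.5. Needs about 0.5 N: the carrier's weight holds it down.
Not all that is in view belongs to the job. Leave any orange look-alike of the part that bears long_grip alone.

How it is judged:
By the outcome, as a careful person would: the job done as asked, in the order asked, and still so for the second after the job is handed in, with the robot touching nothing.
It also fails if it takes over 32 s, if anything falls off the work surface, if the arm or the gripper's body presses on something with over 40 N, if the wrist force passes 120 N, or if a joint passes its speed limit or range.

## Working session

There is one attempt and no reset: what is moved stays moved. The work goes in short steps, Python scripts to look and compute and a shell command to move; the robot and the scene stay as the last step left them, time stands still between calls to the robot, and variables do not carry over. Pictures are saved under pics/ and viewed, and the job is handed in when it is done.

```bash
mkdir -p pics; ls; python3 - <<'E'
from plant import *
import cv2
s=get_state();print(s['time_s'],s['position'],s['eef_rot'],s['finger_gap'])
for c in("scene","top"):
    d=capture(c);cv2.imwrite(f"pics/{c}0.png",cv2.cvtColor(d["img"],cv2.COLOR_RGB2BGR))
    print(c,d['fx'],d['cx'],d['cy'],d['R'],d['t'])
    for t in("long_grip","short_grip","bay","lever"):
        print(t,[(r['conf'],r['location']) for r in landmark_of(c,t)])
        if t!='bay':print([(r['conf'],r['extent']) for r in find_in(c,t)])
E
```

```text
pics
0.0 [0.17796286 0.52012081 0.23813818] [[-9.46113172e-01  3.23835286e-01 -7.57068843e-04]
 [ 3.23836023e-01  9.46112385e-01 -1.25886009e-03]
 [ 3.08608891e-04 -1.43619028e-03 -9.99998921e-01]] 0.0882345988410876
scene 362.3647319198434 254.20500402871374 195.85843247494552 [[ 0.02081951  0.99969018 -0.01364149]
 [ 0.60574647 -0.02346784 -0.79531156]
 [-0.79538529  0.00829471 -0.60604738]] [ 0.0694373  -0.24719239  1.16585026]
long_grip [(0.91, [143.7, 201.3]), (0.73, [146.4, 156.0]), (0.62, [87.7, 260.1])]
[(0.97, [59.0, 244.8, 69.4, 56.4]), (0.96, [126.6, 186.7, 46.5, 43.3]), (0.62, [125.9, 150.0, 49.1, 31.3])]
short_grip [(0.6, [188.7, 274.8])]
[(0.95, [168.5, 255.0, 53.6, 51.1])]
bay [(0.68, [376.9, 227.8])]Traceback (most recent call last):
  File "<stdin>", line 8, in <module>
ValueError: it knows: bay, long_grip, short_grip
```

```bash
python3 - <<'E'
from plant import *
import cv2
for c in("scene","top"):
    d=capture(c);cv2.imwrite(f"pics/{c}0.png",cv2.resize(cv2.cvtColor(d["img"],cv2.COLOR_RGB2BGR),(800,600)))
    print(c,d['fx'],d['fy'],d['cx'],d['cy'],d['R'],d['t'])
    for t in("long_grip","short_grip","bay"):
        print(t,[(r['conf'],r['location']) for r in landmark_of(c,t)])
        try:print([(r['conf'],r['extent']) for r in find_in(c,t)])
        except Exception as e:print(e)
    try: print([(r['conf'],r['extent']) for r in find_in(c,"lever")])
    except Exception as e:print(e)
E
```

```text
scene 362.3647319198434 362.3647319198434 254.20500402871374 195.85843247494552 [[ 0.02081951  0.99969018 -0.01364149]
 [ 0.60574647 -0.02346784 -0.79531156]
 [-0.79538529  0.00829471 -0.60604738]] [ 0.0694373  -0.24719239  1.16585026]
long_grip [(0.92, [143.9, 157.0]), (0.81, [87.0, 260.4]), (0.77, [146.6, 201.4])]
[(0.91, [126.6, 186.6, 49.1, 45.3]), (0.89, [126.3, 148.5, 49.6, 28.5]), (0.62, [55.3, 243.9, 72.3, 57.8])]
short_grip []
[(0.75, [165.9, 254.0, 56.5, 49.1])]
bay [(0.62, [374.1, 231.8])]
[(0.96, [332.4, 204.0, 116.9, 78.0])]
[(0.46, [387.4, 239.5, 7.5, 8.4])]
top 367.3511252596876 367.3511252596876 253.09742344846399 190.2235497063156 [[-0.02920363 -0.99957135  0.0020662 ]
 [-0.99788798  0.02903434 -0.05810848]
 [ 0.05802358 -0.00375881 -0.99830814]] [-0.06730423  0.48498488  0.87390969]
long_grip [(0.95, [377.3, 124.7]), (0.87, [351.7, 199.3]), (0.69, [368.1, 270.3])]
[(0.94, [325.2, 174.4, 46.6, 54.6]), (0.82, [345.2, 102.6, 49.7, 51.0]), (0.56, [341.4, 252.4, 46.8, 38.1])]
short_grip [(0.63, [299.7, 109.6]), (0.23, [149.1, 166.4])]
[(0.67, [277.5, 101.5, 38.0, 26.5]), (0.22, [325.2, 176.0, 50.7, 53.8])]
bay []
[(0.82, [114.1, 113.9, 69.7, 87.6])]
[]
```

View pics/scene0.png

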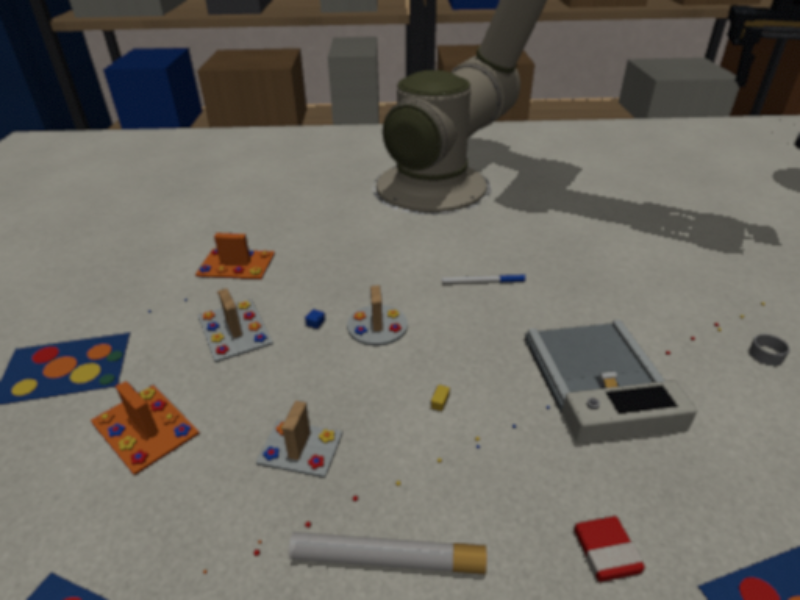

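View pics/top0.png

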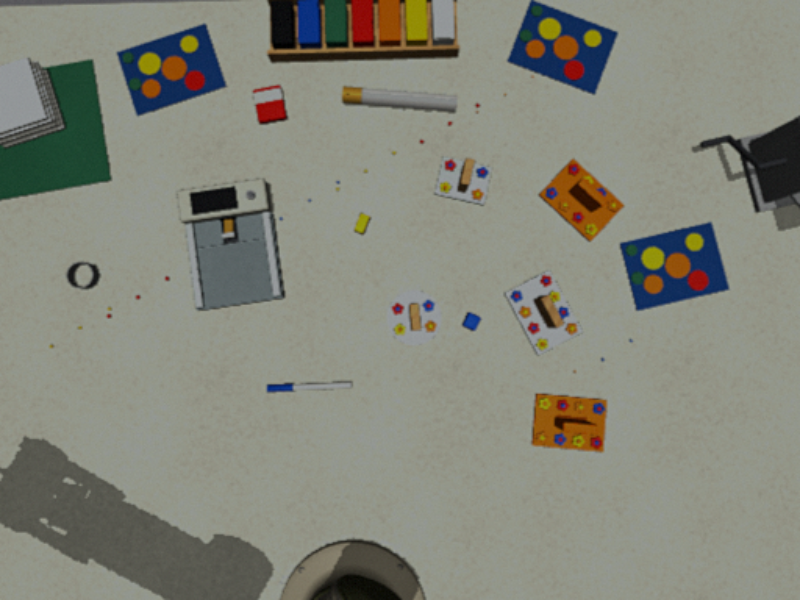

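The white long carrier is at top (543,312) and scene (233,325), both in 800-pixel coordinates. The orange look-alikes are at top (580,198) and (570,422). The bay is at top (232,245), with its box on the +x side. Next I'll measure the poses.

```bash
cat > h.py <<'E'
import numpy as np, cv2
from plant import *
def K(d): return np.array([[d['fx'],0,d['cx']],[0,d['fy'],d['cy']],[0,0,1]])
def P(d): return K(d)@np.c_[np.array(d['R']),np.array(d['t'])]
def tri(ds,dt,a,b):
    X=cv2.triangulatePoints(P(ds),P(dt),np.array(a,float).reshape(2,1),np.array(b,float).reshape(2,1));return (X[:3]/X[3]).ravel()
def onz(d,p,z):
    R=np.array(d['R']);t=np.array(d['t']);r=R.T@np.linalg.inv(K(d))@[p[0],p[1],1];c=-R.T@t
    return c+r*(z-c[2])/r[2]
def proj(d,X):
    x=P(d)@np.r_[X,1];return x[:2]/x[2]
def crop(d,x,y,w,h,s,name):
    cv2.imwrite(name,cv2.resize(cv2.cvtColor(d['img'][y:y+h,x:x+w],cv2.COLOR_RGB2BGR),None,fx=s,fy=s,interpolation=cv2.INTER_CUBIC))
E
python3 - <<'E'
from h import *
ds=capture('scene')
def sil(c,near):
    L=silhouettes(c,'long_grip')
    for r in L:
        e=r['extent']
        if abs(e[0]+e[2]/2-near[0])<12 and abs(e[1]+e[3]/2-near[1])<15: return r['pixels']
ms=sil('scene',(150,207)); lmS=landmark_of('scene','long_grip'); bS=landmark_of('scene','bay')
dt=capture('top'); mt=sil('top',(348,200)); lmT=landmark_of('top','long_grip'); bT=landmark_of('top','bay')
print([r['location'] for r in lmS],[r['location'] for r in lmT],bS,bT)
a=[r['location'] for r in lmS if np.hypot(r['location'][0]-146,r['location'][1]-201)<10]
b=[r['location'] for r in lmT if np.hypot(r['location'][0]-351,r['location'][1]-199)<10]
if a and b: print('grip',tri(ds,dt,a[0],b[0]), onz(ds,a[0],.036),onz(dt,b[0],.036))
if mt is not None:
    ys,xs=np.nonzero(mt); pts=np.array([onz(dt,p,.006)[:2] for p in zip(xs,ys)]).astype(np.float32)
    print('rect',cv2.minAreaRect(pts))
if bS and bT: print('bay',tri(ds,dt,bS[0]['location'],bT[0]['location']))
for r in bS: print(onz(ds,r['location'],.014))
for r in bT: print(onz(dt,r['location'],.014))
crop(dt,105,105,90,100,6,'pics/bt.png');crop(ds,325,195,130,95,6,'pics/bs.png')
crop(dt,315,165,65,70,8,'pics/lt.png');crop(ds,115,175,70,65,8,'pics/ls.png')
print(get_state()['time_s'])
E
```

```text
[[145.3, 157.7], [145.8, 201.2], [85.6, 259.9]] [[375.1, 124.4], [352.0, 199.3]] [{'location': [374.7, 230.6], 'conf': 0.92}] []
grip [ 0.45336114 -0.31440831  0.02935415] [ 0.46216023 -0.31017344  0.036     ] [ 0.45336145 -0.31361203  0.036     ]
rect ((0.45411667227745056, -0.31144988536834717), (0.11152507364749908, 0.08397690951824188), 26.10149574279785)
[0.54716782 0.15998713 0.014     ]
1.5
```

View pics/bt.png

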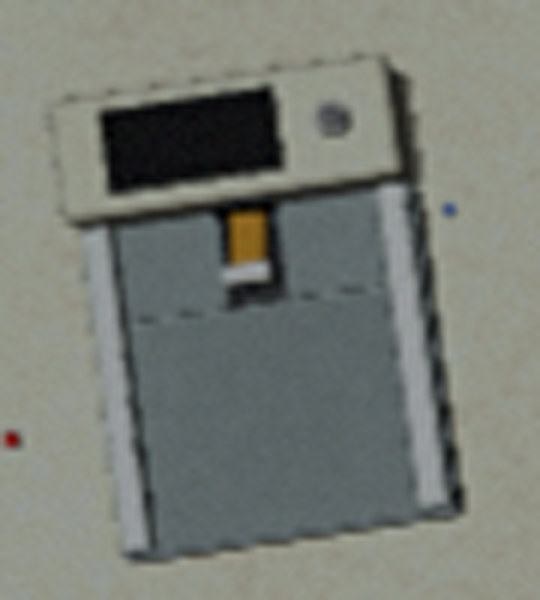

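View pics/bs.png

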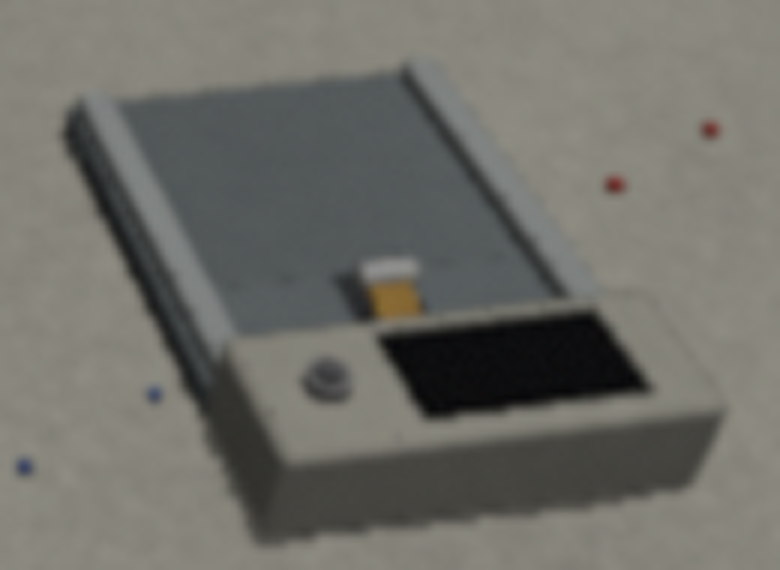

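View pics/lt.png

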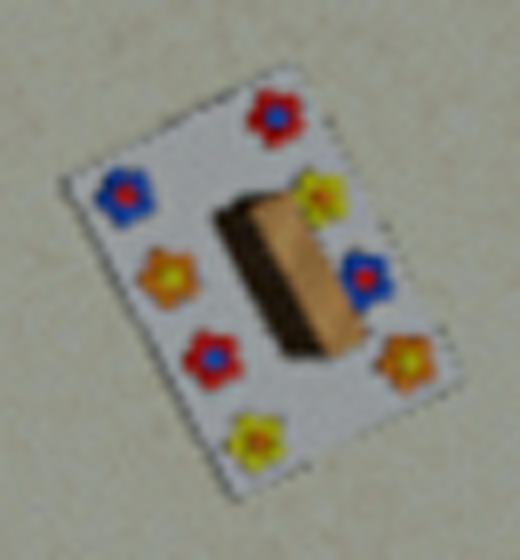

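View pics/ls.png

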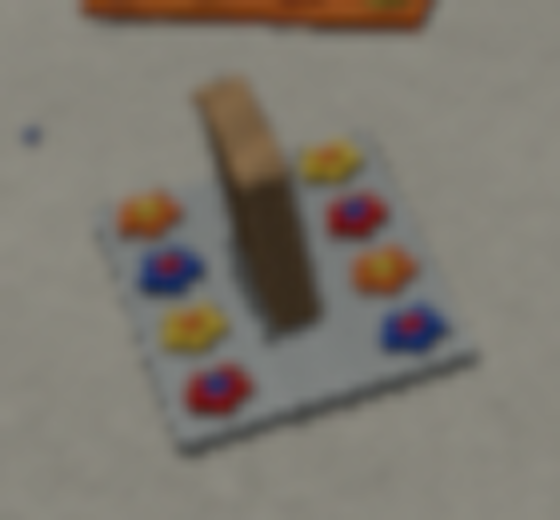

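```bash
python3 - <<'E'
from h import *
ds=capture('scene');dt=capture('top')
T=lambda p,o,s:((p[0]+.5)/s-.5+o[0],(p[1]+.5)/s-.5+o[1])
for n,d,o,c in(('top',dt,(315,165),[(65,180),(295,65),(460,380),(240,500)]),('sc',ds,(115,175),[(98,210),(370,130),(480,355),(180,445)])):
    q=np.array([onz(d,T(p,o,8),.006)[:2] for p in c]);print(n,q.round(4).tolist(),q.mean(0),np.linalg.norm(q-np.roll(q,-1,0),axis=1))
    for i in range(4):
        v=np.roll(q,-1,0)[i]-q[i];print(np.degrees(np.arctan2(v[1],v[0])))
# grip top centre/ends
gt=[(258,195),(295,190),(362,345),(330,355)]
q=np.array([onz(dt,T(p,(315,165),8),.058)[:2] for p in gt]);print('griptop',q.mean(0))
gs=[(195,97),(240,78),(288,180),(232,188)]
q=np.array([onz(ds,T(p,(115,175),8),.058)[:2] for p in gs]);print('griptop sc',q.mean(0))
def line(d,o,a,b,z):
    A=onz(d,T(a,o,6),z)[:2];B=onz(d,T(b,o,6),z)[:2];v=A-B;print(A.round(4),B.round(4),'ang',np.degrees(np.arctan2(v[1],v[0])));return A,B
ot=(105,105);os_=(325,195)
print('top');
L=line(dt,ot,(108,230),(147,548),.022);R=line(dt,ot,(378,190),(420,508),.022);F=line(dt,ot,(150,558),(415,522),.014);B=line(dt,ot,(70,225),(405,177),.036)
def fit(L,R,B):
    u=(L[0]-L[1])/np.linalg.norm(L[0]-L[1])+(R[0]-R[1])/np.linalg.norm(R[0]-R[1]);u/=np.linalg.norm(u);n=np.array([-u[1],u[0]])
    print('inner width',(L[0]+L[1]-R[0]-R[1])@n/2)
    m=(L[0]+L[1]+R[0]+R[1])@n/4;bx=(B[0]+B[1])@u/2
    print('yaw',np.degrees(np.arctan2(u[1],u[0])),'bay',u*(bx-.067)+n*m)
fit(L,R,B)
print('roller',onz(dt,T((247,272),ot,6),.027))
print('scene')
# left(+y) rail in world = right in scene ; inner edges of top
L=line(ds,os_,(590,288),(403,68),.022);R=line(ds,os_,(222,345),(108,95),.022);B=line(ds,os_,(632,293),(232,340),.036)
# scene rail: right rail inner top edge
fit(L,R,B);print('roller',onz(ds,T((390,268),os_,6),.027))
print('camT',-np.array(dt['R']).T@dt['t'])
E
```

```text
top [[0.4861, -0.2515], [0.5193, -0.3233], [0.4217, -0.3692], [0.3873, -0.3007]] [ 0.45358585 -0.31119503] [0.07909752 0.10784682 0.07663268 0.1103254 ]
-65.1868728734399
-154.8224767541153
116.63374707408046
26.469731321458088
sc [[0.4203, -0.3682], [0.3848, -0.2975], [0.4875, -0.2493], [0.5201, -0.3214]] [ 0.45319337 -0.30910361] [0.0791365  0.1134217  0.07909721 0.11027198]
116.6542162832974
25.112291479535784
-65.62679493123093
-154.87876741540893
griptop [ 0.45464437 -0.31106518]
griptop sc [ 0.45665155 -0.31013027]
top
[0.6058 0.23  ] [0.4774 0.2156] ang 6.412105335720985
[0.6189 0.1213] [0.4902 0.1066] ang 6.531478791318014
[0.4737 0.2171] [0.4851 0.1103] ang 96.09685318508585
[0.6054 0.2401] [0.6208 0.1073] ang 96.6100057458997
inner width 0.1096412858417794
yaw 6.471792063519499 bay [0.54633544 0.16816399]
roller [0.5862674  0.17295261 0.027     ]
scene
[0.5917 0.237 ] [0.4806 0.214 ] ang 11.720338560354351
[0.6122 0.1157] [0.4917 0.1066] ang 4.30860024011936
[0.6081 0.2396] [0.6235 0.1134] ang 96.95352739708413
inner width 0.11542841015583767
yaw 8.014469400236855 bay [0.54922066 0.1690348 ]
roller [0.58572247 0.17472744 0.027     ]
camT [ 0.43128768 -0.07807173  0.90075195]
```

```bash
R='x'; python3 -m creep '[[[0,0,-7.5],[1.5,-4.6,-0.5],8.8],[[0,0,-7.5],[1.5,-4.6,-0.5],8.8],[[0,0,-7.5],[1.5,-4.6,-0.5],8.8],[[0,0,-7.5],[1.5,-4.6,-0.5],8.8],[[0,0,-7.5],[1.5,-4.6,-0.5],8.8]]' 20
```

```text
time_s: 2.1
position: [0.2529, 0.2872, 0.2126]
eef_rot: [[-0.541, 0.841, 0.003], [0.841, 0.541, 0.002], [-0.0, 0.004, -1.0]]
force: [1.5, 0.1, -0.1]
finger_gap: 0.0876
```

```bash
python3 -m creep '[[[0,0,-7.5],[1.5,-4.6,-0.5],8.8],[[0,0,-7.5],[1.5,-4.6,-0.5],8.8],[[0,0,-7.5],[1.5,-4.6,-0.5],8.8],[[0,0,-7.5],[1.5,-4.6,-0.5],8.8],[[0,0,-7.5],[1.5,-4.6,-0.5],8.8]]'; python3 -m creep '[[[0,0,-7.5],[1.5,-4.6,-0.5],8.8],[[0,0,-7.5],[1.5,-4.6,-0.5],8.8],[[0,0,-7.5],[1.5,-4.6,-0.5],8.8],[[0,0,-7.5],[1.5,-4.6,-0.5],8.8],[[0,0,-7.5],[1.5,-4.6,-0.5],8.8]]'
```

```text
time_s: 2.6
position: [0.328, 0.0496, 0.1883]
eef_rot: [[0.108, 0.994, 0.01], [0.994, -0.108, -0.002], [-0.001, 0.01, -1.0]]
force: [1.4, 1.1, 0.4]
finger_gap: 0.0882
time_s: 3.1
position: [0.4027, -0.1881, 0.164]
eef_rot: [[0.714, 0.7, 0.01], [0.7, -0.714, -0.011], [-0.0, 0.015, -1.0]]
force: [0.5, 0.9, 0.2]
finger_gap: 0.0879
```

```bash
python3 -m creep '[[[0.2,0.2,-6.1],[1.7,-4.0,-0.5],8.8],[[0.2,0.2,-6.1],[1.7,-4.1,-0.5],8.8],[[0.2,0.2,-6.1],[1.7,-4.1,-0.5],8.8],[[0,0,0],[0,0,-1],8.8],[[0,0,0],[0,0,0],8.8]]'; python3 - <<'E'
from h import *
s=get_state();p=s['position'];R=np.array(s['eef_rot'])
print(np.array([.4545,-.3105,.019])-p, np.degrees(np.arctan2(R[1,0],R[0,0])),R[:,2])
E
```

```text
time_s: 3.6
position: [0.4554, -0.3216, 0.1364]
eef_rot: [[0.908, 0.419, -0.002], [0.419, -0.908, -0.002], [-0.003, 0.001, -1.0]]
force: [0.4, -0.5, -0.4]
finger_gap: 0.0881
[-0.00090367  0.01105817 -0.1173517 ] 24.790062048392585 [-0.00212545 -0.0021021  -0.99999553]
```

```bash
python3 -m creep '[[[0,0,1.2],[-0.1,1.1,-2],8.8],[[0,0,0],[0,0,-3.5],8.8],[[0,0,0],[0,0,-3],8.8],[[0,0,0],[0,0,-2],8.8],[[0,0,0],[0,0,0],8.8]]'; python3 - <<'E'
from h import *
s=get_state();p=s['position'];R=np.array(s['eef_rot'])
print(np.array([.4545,-.3105,.019])-p, np.degrees(np.arctan2(R[1,0],R[0,0])),R[:,2])
d=capture('scene');crop(d,95,140,110,110,5,'pics/g1.png')
E
```

```text
time_s: 4.1
position: [0.454, -0.3061, 0.0316]
eef_rot: [[0.895, 0.445, 0.001], [0.445, -0.895, -0.005], [-0.001, 0.004, -1.0]]
force: [-0.1, -0.0, 0.9]
finger_gap: 0.0878
[ 0.00052021 -0.00444302 -0.01260558] 26.451347275982563 [ 6.11356009e-04 -4.57260279e-03 -9.99989359e-01]
```

View pics/g1.png

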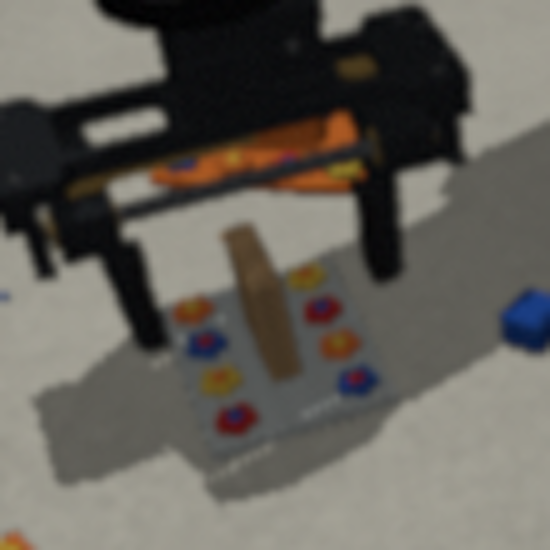

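The open jaws straddle the grip, with the fingertips at crop (150,345) and (385,275) and the grip about midway between them. I'll lower the last bit and close.

```bash
python3 -m creep '[[[-0.2,0,0],[0.1,-0.4,-1.2],8.8],[[0,0,0],[0,0,0],8.8]]'; python3 -m creep '[[[0,0,0],[0,0,0],1.0],[[0,0,0],[0,0,0],1.0],[[0,0,0],[0,0,0],1.0],[[0,0,0],[0,0,0],1.0],[[0,0,0],[0,0,0],1.0]]' 30
```

```text
time_s: 4.35
position: [0.4564, -0.3109, 0.0228]
eef_rot: [[0.895, 0.447, 0.005], [0.447, -0.895, -0.013], [-0.001, 0.014, -1.0]]
force: [0.2, 0.5, 0.2]
finger_gap: 0.0884
time_s: 4.85
position: [0.4573, -0.3117, 0.0252]
eef_rot: [[0.895, 0.447, 0.008], [0.447, -0.894, -0.016], [-0.0, 0.018, -1.0]]
force: [-0.0, -0.1, -0.2]
finger_gap: 0.0499
```

```bash
python3 -m creep '[[[0.9,0.4,-0.4],[-0.25,0.1,-0.4],1.0],[[0,0,0],[0,0,0],1.0],[[0,0,0],[0,0,0],1.0],[[0,0,0],[0,0,0],1.0]]' 30;python3 - <<'E'
from h import *
s=get_state();p=s['position'];R=np.array(s['eef_rot'])
print(np.array([.4545,-.3105,.021])-p, np.degrees(np.arctan2(R[1,0],R[0,0])),R[:,2])
E
```

```text
time_s: 5.25
position: [0.4544, -0.3107, 0.0208]
eef_rot: [[0.898, 0.44, 0.0], [0.44, -0.898, 0.001], [0.001, -0.001, -1.0]]
force: [-0.8, -0.1, 0.1]
finger_gap: 0.018
[7.55651817e-05 1.59920942e-04 2.33917337e-04] 26.10037379792885 [ 2.94879564e-06  1.45651615e-03 -9.99998939e-01]
```

Well aligned. I'll finish closing and lift slightly.

```bash
python3 -m creep '[[[0,0,0],[0,0,0],0.5],[[0,0,0],[0,0,0],0.5],[[0,0,0],[0,0,0],0.5]]' 35;python3 -m creep '[[[0,0,0],[0,0,1],0.5],[[0,0,0],[0,0,3],0.5],[[0,0,0],[0,0,3],0.5],[[0,0,0],[0,0,2],0.5]]';python3 - <<'E'
from h import *
d=capture('scene');crop(d,95,120,130,110,5,'pics/g2.png')
E
```

```text
time_s: 5.55
position: [0.4544, -0.3106, 0.0207]
eef_rot: [[0.898, 0.44, -0.0], [0.44, -0.898, 0.002], [0.001, -0.002, -1.0]]
force: [-1.1, -1.3, -1.0]
finger_gap: 0.0134
time_s: 5.95
position: [0.4528, -0.3089, 0.1123]
eef_rot: [[0.898, 0.44, -0.005], [0.44, -0.898, 0.007], [-0.002, -0.009, -1.0]]
force: [-0.4, -0.4, -2.2]
finger_gap: 0.0133
```

View pics/g2.png

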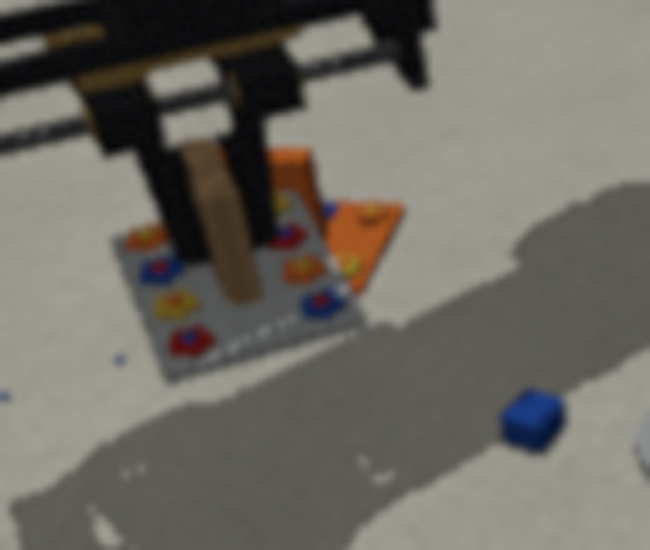

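```bash
python3 -m creep '[[[-0.4,-0.3,-2],[0.6,3,0.8],0.5],[[0,0,-2],[0.9,4.7,0.4],0.5],[[0,0,-2],[0.9,4.7,0.3],0.5],[[0,0,-2],[0.9,4.7,0.2],0.5],[[0,0,-2],[0.9,4.7,0],0.5]]'; python3 -m creep '[[[0,0,-2],[0.9,4.7,0],0.5],[[0,0,-2],[0.9,4.7,0],0.5],[[0,0,-2],[0.9,4.7,0],0.5],[[0,0,-2],[0.9,4,0],0.5],[[0,0,0],[0.3,1,0],0.5]]'
```

```text
time_s: 6.5
position: [0.4955, -0.0903, 0.1337]
eef_rot: [[0.965, 0.262, 0.006], [0.262, -0.965, -0.008], [0.004, 0.01, -1.0]]
force: [0.9, 0.2, -2.9]
finger_gap: 0.0139
time_s: 7.0
position: [0.5336, 0.1129, 0.1329]
eef_rot: [[0.992, 0.122, 0.004], [0.122, -0.992, -0.008], [0.003, 0.009, -1.0]]
force: [0.1, -0.4, -1.7]
finger_gap: 0.014
```

```bash
python3 -m creep '[[[0,0,0],[0,0,0],0.5],[[0,0,0],[0,0,0],0.5]]'; cat > st.py <<'E'
from h import *
s=get_state();p=s['position'];R=np.array(s['eef_rot']);z=R[:,2]
print('need cm',100*(np.array([.547,.168,.035])-p),'turn',np.degrees([-z[1],z[0],0]), 6.6-np.degrees(np.arctan2(R[1,0],R[0,0])),s['force'],s['time_s'],s['finger_gap'])
E
python3 st.py
```

```text
time_s: 7.2
position: [0.5331, 0.1134, 0.1322]
eef_rot: [[0.992, 0.126, 0.003], [0.126, -0.992, -0.009], [0.002, 0.009, -1.0]]
force: [0.0, -0.8, -1.8]
finger_gap: 0.0135
need cm [ 1.38786214  5.45905788 -9.72202488] turn [0.49920655 0.17738165 0.        ] -0.6150232489069127 [ 0.00720173 -0.80884261 -1.75940669] 7.2 0.01346575834808283
```

```bash
python3 -m creep '[[[0.5,0.2,-0.6],[0.7,2.7,-1],0.5],[[0,0,0],[0.7,2.7,-2],0.5],[[0,0,0],[0,0,-1],0.5],[[0,0,0],[0,0,0],0.5]]'; python3 st.py; python3 - <<'E'
from h import *
d=capture('scene');crop(d,310,130,150,160,3.7,'pics/p1.png')
E
```

```text
time_s: 7.6
position: [0.5479, 0.1619, 0.0912]
eef_rot: [[0.994, 0.108, -0.0], [0.108, -0.994, -0.001], [-0.0, 0.001, -1.0]]
force: [-0.3, 0.4, -2.1]
finger_gap: 0.014
need cm [-0.09464018  0.60618223 -5.62159235] turn [ 0.06349076 -0.02148277  0.        ] 0.41988268468322776 [-0.33652548  0.38025297 -2.08077307] 7.6 0.014014749801062912
```

View pics/p1.png

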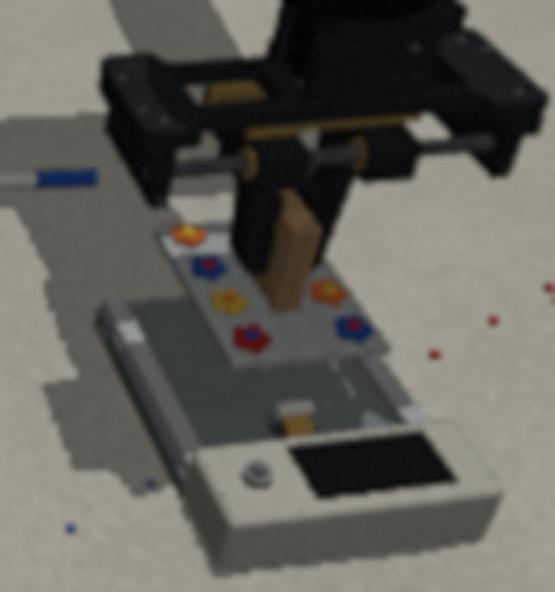

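```bash
python3 -m creep '[[[0,0,0.4],[-0.1,0.6,-0.8],0.5],[[0,0,0],[0,0,-1.2],0.5],[[0,0,0],[0,0,0],0.5]]'; python3 st.py; 
```

```text
time_s: 7.95
position: [0.5476, 0.1655, 0.0719]
eef_rot: [[0.994, 0.112, 0.003], [0.112, -0.994, -0.001], [0.002, 0.001, -1.0]]
force: [-0.3, 0.4, -1.8]
finger_gap: 0.014
need cm [-0.0599173   0.24702339 -3.6892869 ] turn [0.06203649 0.14976371 0.        ] 0.1919665345610282 [-0.25331999  0.43674089 -1.7698222 ] 7.95 0.013981053071516683
```

```bash
python3 -m creep '[[[0,0.15,0.2],[-0.05,0.25,-1],0.5],[[0,0,0],[0,0,-0.8],0.5],[[0,0,0],[0,0,0],0.5]]'; python3 st.py;  python3 - <<'E'
from h import *
d=capture('scene');crop(d,310,130,150,160,3.7,'pics/p2.png')
d=capture('top');crop(d,90,90,120,130,4.5,'pics/p2t.png')
E
```

```text
time_s: 8.25
position: [0.5471, 0.1678, 0.0525]
eef_rot: [[0.993, 0.115, 0.0], [0.115, -0.993, -0.001], [-0.0, 0.001, -1.0]]
force: [-0.1, -0.3, -1.5]
finger_gap: 0.0135
need cm [-0.00794015  0.02284167 -1.74680364] turn [0.06473857 0.00032749 0.        ] 0.0011884967828548199 [-0.09692277 -0.33777703 -1.45554165] 8.25 0.013488420853749709
```

View pics/p2.png

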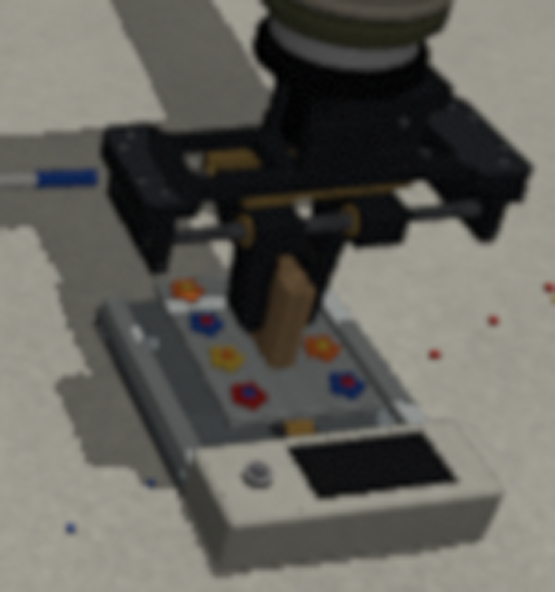

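View pics/p2t.png

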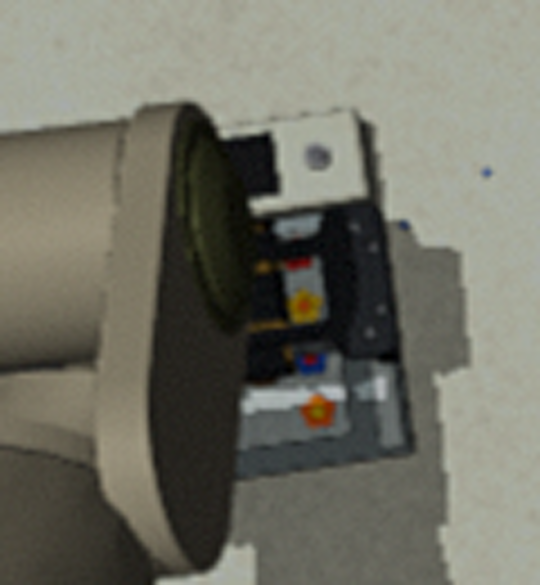

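The carrier sits between the rails with its far edge over the roller and a gap to the box. I'll lower it slowly.

```bash
python3 -m creep '[[[0,0,0],[0,0,-0.5],0.5],[[0,0,0],[0,0,-0.5],0.5],[[0,0,0],[0,0,-0.3],0.5],[[0,0,0],[0,0,0],0.5]]'; python3 st.py
```

```text
time_s: 8.75
position: [0.548, 0.1679, 0.04]
eef_rot: [[0.993, 0.115, 0.003], [0.115, -0.993, -0.001], [0.003, 0.001, -1.0]]
force: [0.0, -0.3, -2.1]
finger_gap: 0.0138
need cm [-0.09618528  0.00738367 -0.50278567] turn [0.04961065 0.17580779 0.        ] -0.00910076918206304 [ 0.00586576 -0.25544327 -2.08233362] 8.75 0.013763369655692347
```

```bash
python3 -m creep '[[[0,0.2,0],[-0.1,0,-0.25],0.5],[[0,0,0],[0,0,-0.15],0.5]]'; python3 st.py;python3 -m creep '[[[0,0,0],[0,0,-0.1],0.5],[[0,0,0],[0,0,0],0.5]]'; python3 st.py
```

```text
time_s: 8.95
position: [0.5471, 0.168, 0.036]
eef_rot: [[0.993, 0.115, -0.0], [0.115, -0.993, -0.001], [-0.0, 0.001, -1.0]]
force: [0.3, 0.5, -0.0]
finger_gap: 0.0135
need cm [-0.00618071  0.00489281 -0.10224905] turn [ 0.04568249 -0.00690785  0.        ] -0.009957963673884684 [ 0.26374118  0.48461364 -0.02916584] 8.95 0.013452988127727977
time_s: 9.15
position: [0.5471, 0.1679, 0.0349]
eef_rot: [[0.993, 0.115, -0.0], [0.115, -0.993, -0.001], [-0.0, 0.001, -1.0]]
force: [0.1, 0.1, -1.0]
finger_gap: 0.0134
need cm [-0.00734259  0.00628394  0.01411056] turn [ 0.04384117 -0.00824026  0.        ] -0.005806513997972829 [ 0.09456206  0.08998697 -1.01550408] 9.15 0.0133913945069623
```

```bash
python3 -m creep '[[[0,0,0],[0,0,-0.05],0.5],[[0,0,0],[0,0,0],0.5]]'; python3 st.py;python3 -m creep '[[[0,0,0],[0,0,-0.05],0.5],[[0,0,0],[0,0,0],0.5]]'; python3 st.py
```

```text
time_s: 9.35
position: [0.5472, 0.1679, 0.0349]
eef_rot: [[0.993, 0.115, 0.0], [0.115, -0.993, -0.001], [0.0, 0.001, -1.0]]
force: [0.1, 0.6, -1.7]
finger_gap: 0.0135
need cm [-0.01840295  0.00562649  0.01156725] turn [0.04307202 0.02488495 0.        ] -0.007942558667955346 [ 0.11013249  0.61322835 -1.65116469] 9.35 0.013453663012421737
time_s: 9.55
position: [0.5472, 0.1679, 0.0348]
eef_rot: [[0.993, 0.115, 0.001], [0.115, -0.993, -0.001], [0.001, 0.001, -1.0]]
force: [-1.2, 0.3, -0.3]
finger_gap: 0.0139
need cm [-0.02118406  0.00531343  0.02250284] turn [0.04207483 0.0447875  0.        ] -0.009445703556460572 [-1.1878301   0.32632149 -0.30881779] 9.55 0.013908096081898018
```

```bash
python3 -m creep '[[[0,0,0],[0,0,-0.1],0.5],[[0,0,0],[0,0,-0.1],0.5]]'; python3 st.py;python3 -m creep '[[[0,0,0],[0,0,-0.15],0.5]]'; python3 st.py
python3 - <<'E'
from h import *
d=capture('scene');crop(d,320,170,130,120,5,'pics/p3.png')
E
```

```text
time_s: 9.75
position: [0.5473, 0.168, 0.0347]
eef_rot: [[0.993, 0.115, 0.002], [0.115, -0.993, -0.001], [0.002, 0.001, -1.0]]
force: [-4.5, -1.5, 12.3]
finger_gap: 0.0139
need cm [-0.03030438  0.00374     0.03136995] turn [0.04720866 0.11181432 0.        ] -0.023904240992681736 [-4.49936001 -1.45753454 12.34408202] 9.75 0.0138597414350076
time_s: 9.85
position: [0.5473, 0.1679, 0.0347]
eef_rot: [[0.993, 0.116, 0.003], [0.116, -0.993, -0.001], [0.003, 0.001, -1.0]]
force: [-7.6, -2.0, 19.8]
finger_gap: 0.0136
need cm [-0.03228588  0.00582796  0.03355085] turn [0.05425923 0.16092248 0.        ] -0.03775703856805279 [-7.58397483 -2.02910629 19.79988332] 9.85 0.013571529243559735
```

View pics/p3.png

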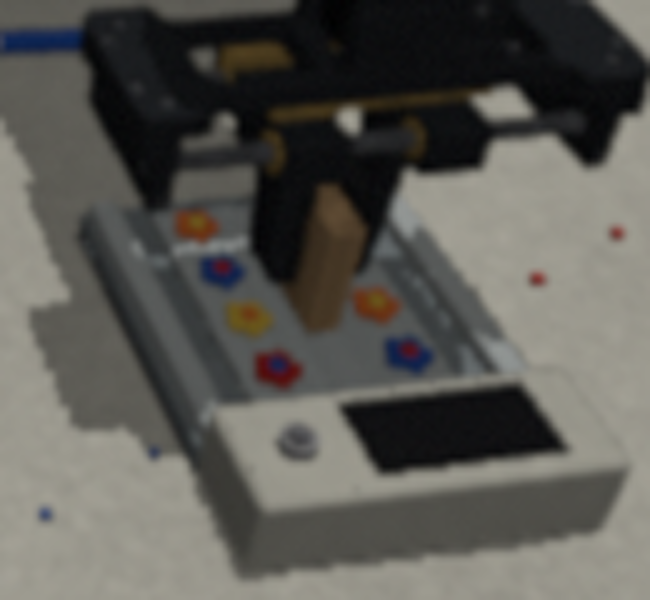

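It's seated: contact force 20 N at the expected height. I'll relax the push, then open partway and back off straight up.

```bash
python3 -m creep '[[[0,0,0],[0,0,0],1.3],[[0,0,0],[0,0,0],1.3]]' 8; python3 st.py; python3 -m creep '[[[0,0,0],[0,0,0],4],[[0,0,0],[0,0,0],4],[[0,0,0],[0,0,0],4],[[0,0,0],[0,0,0],4]]'; python3 st.py
```

```text
time_s: 10.1
position: [0.5474, 0.168, 0.035]
eef_rot: [[0.993, 0.116, 0.004], [0.116, -0.993, -0.001], [0.004, 0.001, -1.0]]
force: [-1.3, 0.3, -0.8]
finger_gap: 0.0133
need cm [-0.04253753  0.00221953  0.00244639] turn [0.04969534 0.21535907 0.        ] -0.03710950891699305 [-1.2576191   0.34206735 -0.79567129] 10.1 0.013314833539871979
time_s: 10.5
position: [0.5477, 0.168, 0.0344]
eef_rot: [[0.993, 0.115, 0.004], [0.115, -0.993, -0.001], [0.004, 0.001, -1.0]]
force: [-0.2, 0.1, 0.4]
finger_gap: 0.0398
need cm [-0.0686545   0.00090908  0.0568695 ] turn [0.04596283 0.21367216 0.        ] -0.029407831671249163 [-0.23455548  0.06473701  0.36604816] 10.5 0.03980985912898203
```

```bash
python3 -m creep '[[[0,0,0],[0,0,2],4],[[0,0,0],[0,0,4],4],[[0,0,0],[0,0,4],4],[[0,0,0],[-1,0,4],4],[[0,0,0],[-3,0,3],4]]'; python3 -m creep '[[[0,0,0],[-1,-4.5,1],4],[[0,0,0],[-1,-4.5,0],4],[[0,0,0],[-1,-4.5,0],4],[[0,0,0],[-1,-4.5,0],4],[[0,0,0],[-1,-4,0],4]]'; python3 - <<'E'
from h import *
d=capture('scene');crop(d,320,170,130,120,5,'pics/e1.png');ds=d
lm=landmark_of('scene','long_grip');print(lm)
d=capture('top');crop(d,90,90,120,130,4.5,'pics/e1t.png')
cv2.imwrite('pics/full.png',cv2.cvtColor(ds['img'],cv2.COLOR_RGB2BGR))
lt=landmark_of('top','long_grip');print(lt)
for r in lm:print(onz(ds,r['location'],.05))
for r in lt:print(onz(d,r['location'],.05))
E
```

```text
time_s: 11.0
position: [0.5062, 0.1672, 0.2051]
eef_rot: [[0.993, 0.114, -0.006], [0.114, -0.993, -0.002], [-0.006, 0.001, -1.0]]
force: [-0.7, 0.1, 0.8]
finger_gap: 0.0401
time_s: 11.5
position: [0.4528, -0.0546, 0.2214]
eef_rot: [[0.992, 0.125, 0.006], [0.125, -0.992, -0.002], [0.006, 0.003, -1.0]]
force: [1.3, -0.2, 0.5]
finger_gap: 0.0396
[{'location': [147.3, 157.1], 'conf': 0.98}, {'location': [381.1, 216.7], 'conf': 0.62}, {'location': [84.6, 263.0], 'conf': 0.56}]
[{'location': [144.9, 165.9], 'conf': 0.69}, {'location': [376.5, 125.3], 'conf': 0.65}, {'location': [367.0, 270.4], 'conf': 0.58}]
[ 0.30319089 -0.33820927  0.05      ]
[0.5468025  0.16574383 0.05      ]
[ 0.6480763  -0.37114954  0.05      ]
[0.54474066 0.16878013 0.05      ]
[ 0.62479374 -0.37506036  0.05      ]
[ 0.28912988 -0.33687479  0.05      ]
```

View pics/e1.png

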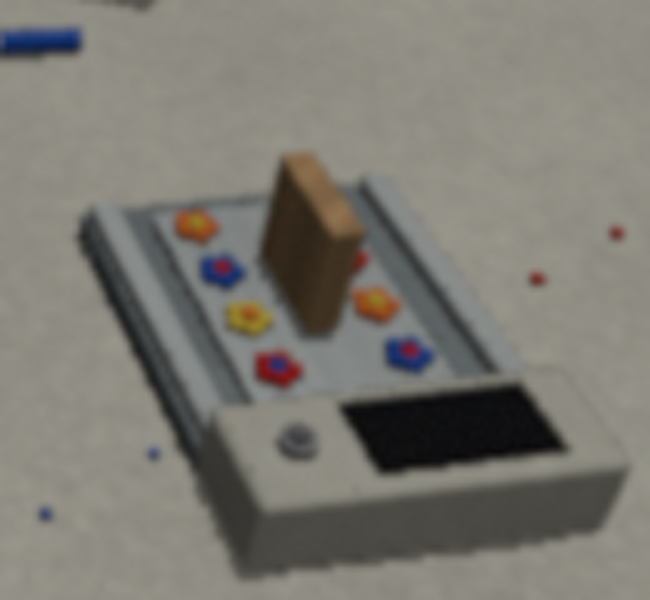

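View pics/e1t.png

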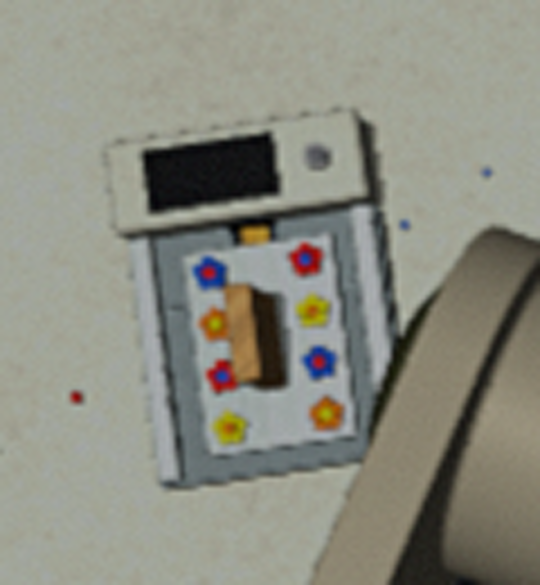

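View pics/full.png

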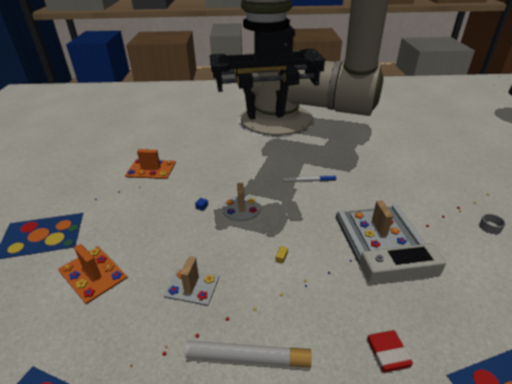

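The top view shows the carrier lying centred between the rails, its far edge at crop (185,255)–(335,235). Its far edge covers the roller, with only brass showing by the box, and the gap to the box is about 12–13 mm. The short carrier hasn't moved.

```bash
python3 -m creep '[[[0,0,0],[0,0,0],4]]'; python3 -c "
from plant import *
print(hand_in())"
```

```text
time_s: 11.8
position: [0.4535, -0.0525, 0.2212]
eef_rot: [[0.992, 0.124, 0.006], [0.124, -0.992, -0.001], [0.006, 0.002, -1.0]]
force: [0.1, -0.1, -0.3]
finger_gap: 0.0399
the job is handed in; nothing more can be done
None
```

The long white carrier is on the curing plate, flat between the rails with its long side running towards the control box. I handed the job in at about 11.8 s of the 32 s allowed; no verdict came back.

- **Placing:** I lowered it in small steps until it rested on the bed. It reached the expected height to within about 1 mm, and the push peaked at about 20 N. I then relaxed the push, opened the fingers partway, lifted straight up and moved clear.
- **Position:** In the last pictures the grip is within about 2–3 mm of the bay point I measured earlier. The far edge is about 12–13 mm from the box by my estimate, against the 12 mm asked.
- **Lever:** The far edge covers the roller. I had no lever angle reading, so "held down" rests on the pictures and the seating height.
- **Other things in the scene:** The short carrier, the round one and the orange look-alikes looked unmoved by eye; I did not re-measure them.
- **Disagreements:** The two cameras differed by up to about 3 mm on the bay point and 1.5° on its direction. I placed mainly by the top view.

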